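# Wedge the rocking mould stand

### The arm

A 6-joint arm with a two-finger parallel gripper is mounted at the origin on a cart in front of the work surface, level with it; the furniture and walls round the work are solid. World frame = base frame: x ahead of the robot, y to its left, z up, the work surface at z = 0. Lengths are in m, angles in rad, forces in N, time in s.
With the tool pointing down it reaches from about 0.3 to 0.825 m from the base axis. Payload 5.4 kg.
Tool frame: the origin (TCP) lies at the very end of the fingers, on their centre line; the grasp point (between the pads) lies 19 mm behind it; z points along the fingers, y is the line along which they close (so a half turn about z gives the same grasp; the last joint's range is limited). The gripper opens to 92 mm and grips with 3 to 60 N. Pads are 20 mm wide; open, the fingers measure 128 mm over their backs; the gripper's body (75 mm by 189 mm) begins 69 mm behind the grasp point.
Start: joints at [-1.521, 0.158, 1.597, -0, 1.386, -0.21], TCP at [0.148, -0.556, 0.215] pointing down, gripper open.
Joint ranges: [-2.91, 2.91], [-0.94, 2.29], [0.18, 2.7], [-1.29, 4.43], [0.17, 2.64], [-3, 3]. Speed limits (rad/s): [2.57, 2.57, 3.14, 3.14, 3.14, 3.14].

### API

Orientations are given as a rotation vector (axis times angle).
In Python, from workcell import bot gives the robot as it stands. Calls block until the motion is done:
- bot.goto(position, orientation): joint-space move of the TCP to a pose.
- bot.line_to(position, rot=None, max_speed=0.15): straight line of the TCP; rot=None keeps the orientation; max_speed is the mean speed in m/s.
- bot.set_joints(angles): joint-space move.
- bot.set_gripper(opening, newtons=None): opening from 0.0 (shut) to 1.0 (fully open); newtons is the grip in N (None keeps the last); returns when the fingers have stopped.
- bot.hold(seconds).
- bot.inverse_kinematics(position, orientation): joint angles nearest the present ones, or None.
- bot.read_camera(name): name is "side" or "top" or "wrist"; returns a dict with "pixels" (400x640x3 uint8, blue, green, red), "fx", "fy", "cx", "cy" (pixels), "k1" (the pictures are not rectified: a ray, as slopes to the right and down, at radius r is drawn at 1 + k1 r^2 times it, then the intrinsics apply), "R" (3x3) and "t" (3): a world point X has camera coordinates R X + t. Camera axes: x right, y down, z forward; pixel columns grow to the right and rows downward; lengths in m; the calibration is good to about 2 mm. A picture is of the moment at which its call begins. There is no depth.
A pose or a line that the arm cannot do raises bot.MotionError and nothing moves.
- bot.job_done(): hands the job in; it is judged then, once.
Readings, each from a call of its own:
- bot.current_clock(): time.
- bot.current_joints(): joint angles.
- bot.current_joint_vel(): joint speeds.
- bot.current_effort(): joint torques, N m.
- bot.current_ee_pos(): TCP position.
- bot.current_tool_rot(): TCP orientation.
- bot.current_contact_force(): force on the tool from outside, world axes, zero at the start.
- bot.current_ft_torque(): the same for the moment, N m.
- bot.current_opening(): opening from 0.0 (shut) to 1.0 (fully open).
- bot.current_grip_force(): force on a finger pad.
Only numpy, scipy, OpenCV 4.12 (cv2) and the standard library are available. Lean on these libraries where they do the work, as an engineer would, in place of code of your own. Each camera call takes 0.05 s, during which the arm holds its last target. There are 200 camera calls.

### The job

The mould stand rocks because its front-left levelling foot, under the brass corner plate, is too short. Without picking anything up, push the wooden wedge thin end first along the table under that foot until it is snug, then press down firmly on the brass plate to check that the stand no longer rocks; if it still does, push the wedge further and press again. Leave the stand level and where it is, with the wedge in place and the other things on the table undisturbed.

Things in the scene. Friction and masses are not known exactly. Their poses are not given: they have to be found in the camera images.
- stand: Square pale wooden slab 240 x 240 mm, top 64 mm, underside 40 mm above the table, on four feet 95 mm either side of its centre in x and y; a white plaster ring mould (176 mm across, top at 132 mm) is fixed on it, 28 mm off centre in +x and -y. About 3.3 kg. Stands level on three feet. Origin: on the table under the slab's centre; x to its back, y to its left, z up.
- corner_plate: Brass plate 44 x 44 x 3 mm on the slab's front-left corner straight above the short foot; the place to press. Origin: centre of its underside; its top is 67 mm above the table when the stand is level. With the foot unsupported, 2 to 5 N on it tips the corner down 6 to 12 mm. Axes as the stand's.
- foot_ball (a point): Centre of the black ball nose (radius 16 mm) of the short foot, straight below the brass plate, at x -95, y +95 mm of the stand. With the stand level its lowest point hangs 6 to 12 mm above the table, differing each time. The slab's left edge is 25 mm outside it.
- wedge: Dark wooden wedge 130 x 56 mm, 24 mm thick at the blunt end, 3 mm at the thin end, 0.12 kg, flat on the table left of the stand, thin end roughly towards the short foot. Origin: centre of its underside; x to the thin end (at +65 mm; blunt face at -65 mm), z up. Friction holds it when pressed on. It gets snug 15 to 60 mm from its thin end; the push then rises from about 1 N to several.
- wedge_face (a point): Centre of the wedge's sloping upper face, 13.5 mm above the table; x runs down the slope to the thin end, y across it, z square to the slope.
- glaze_jar: Loose jar with orange label and black lid, 48 x 48 x 58 mm, at the right, by the tool cup; leave it alone. Origin: centre of its underside.
- stamp: Loose small wooden stamp standing, 19 mm across, 45 mm high, near the front of the table; leave it alone. Origin: centre of its underside.
- tile: Loose glazed test tile lying flat, 72 x 50 x 10 mm, front right; leave it alone. Origin: centre of its underside.
Things that resemble listed ones, but are neither listed nor needed, are in the scene too. What is shaped like the wedge but orange or purple is not meant.

How it is judged:
On the way, in this order (a step that is already met when the one before it is completed fails the run):
1. the wedge has been pushed under the short foot and touches it (y of foot_ball in the frame of wedge_face between -0.022 and 0.022 m and x of foot_ball in the frame of wedge_face between -0.055 and 0.062 m and contact force between stand and wedge above 0.2 N), for 0.1 s.
2. the brass plate is pressed down with at least 5 N, the wedge carries the foot, and the stand stays level within 0.016 rad (y of foot_ball in the frame of wedge_face between -0.022 and 0.022 m and x of foot_ball in the frame of wedge_face between -0.055 and 0.062 m and contact force between the fingers and corner_plate above 5 N and contact force between stand and wedge above 3 N and angle between stand's own z axis and vertical below 0.016 rad), for 0.2 s.
At the end, for the whole second after the job is handed in: The short foot stands over the wedge's sloping face, within 22 mm of its centre line, with less than 1.5 mm of play; the stand is level within 0.016 rad (2 mm at the corner), within 30 mm of where it stood; the wedge lies flat on the table; both are at rest (y of foot_ball in the frame of wedge_face between -0.022 and 0.022 m and x of foot_ball in the frame of wedge_face between -0.055 and 0.062 m and z of foot_ball in the frame of wedge_face below 0.0175 m and angle between stand's own z axis and vertical below 0.016 rad and distance of stand from where it was at the start of the episode below 0.03 m and height (world z) of wedge below 0.006 m and angle between wedge's own z axis and vertical below 0.05 rad and linear speed of each of wedge, stand below 0.01 m/s); the robot touches nothing.
It fails at once if the wedge is lifted off the table or stood up (height (world z) of wedge above 0.015 m or angle between wedge's own z axis and vertical above 0.3 rad).
It fails at once if the stand is lifted, tipped over or shoved more than 30 mm away (height (world z) of stand above 0.015 m or angle between stand's own z axis and vertical above 0.2 rad or distance of stand from where it was at the start of the episode above 0.03 m).
It fails at once if a bystander is moved more than 25 mm or knocked over (distance of any of glaze_jar, stamp, tile from where it was at the start of the episode above 0.025 m or angle between any of glaze_jar, stamp, tile's own z axis and vertical above 0.5 rad).
It also fails if it takes over 64 s, if anything falls off the work surface, if the arm or the gripper's body presses on something with over 40 N, if the wrist force passes 120 N, or if a joint passes its speed limit or range.

## Working session

There is one attempt and no reset: what is moved stays moved. The work goes in short steps, each a Python script; the robot and the scene stay as the last script left them, time stands still between calls to the robot, and variables do not carry over. Pictures are saved under pics/ and viewed, at most 10 in all, crops included, and the job is handed in when it is done.

```bash
mkdir -p pics
cat > h.py <<'E'
import numpy as np, cv2
from workcell import bot
def snap(n,f=None):
    c=bot.read_camera(n)
    if f: cv2.imwrite('pics/'+f,c['pixels'])
    return c
def ray(c,u,v):
    x=np.array([(u-c['cx'])/c['fx'],(v-c['cy'])/c['fy']]); s=x.copy()
    for _ in range(30): s=x/(1+c['k1']*(s@s))
    R=np.array(c['R']);t=np.array(c['t'])
    return -R.T@t, R.T@np.array([s[0],s[1],1])
def at(c,u,v,z):
    o,d=ray(c,u,v); return o+d*(z-o[2])/d[2]
def proj(c,X):
    p=np.array(c['R'])@np.asarray(X,float)+np.array(c['t']); s=p[:2]/p[2]; s=s*(1+c['k1']*(s@s))
    return np.array([s[0]*c['fx']+c['cx'],s[1]*c['fy']+c['cy']])
E
python3 -c "
from h import *
import pickle
d={n:snap(n,n+'0.png') for n in('top','side')}
pickle.dump(d,open('c0.pkl','wb'))
for n in d: print(n,-np.array(d[n]['R']).T@d[n]['t'])
print(bot.current_clock(),bot.current_tool_rot())"; ls
```

```text
top [0.37866628 0.18237854 1.58115328]
side [ 0.28324223 -1.02161232  0.68025682]
0.1 [-3.11354320e+00 -4.06714823e-01 -1.92570772e-04]
c0.pkl
h.py
pics
```

View pics/top0.png

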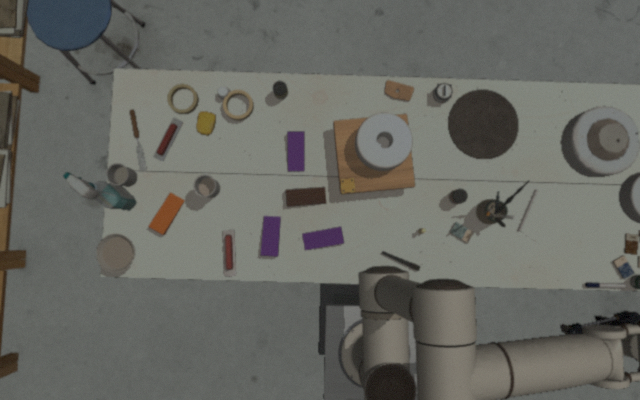

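View pics/side0.png

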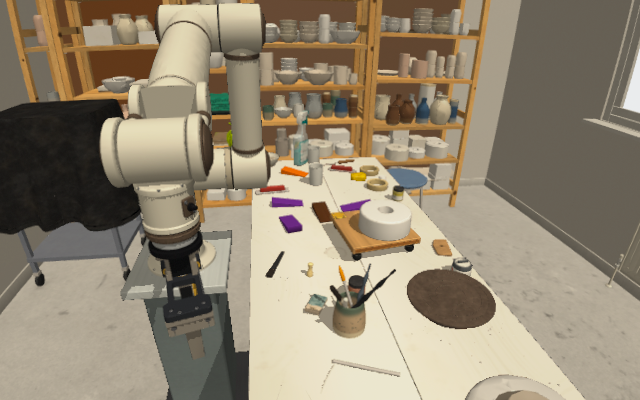

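The top view shows the dark wedge at about (306,197), the stand with its brass plate at about (348,186), the jar at (458,196), the stamp at (419,232) and the tile at (460,233). I'll measure from an enlarged crop next.

Run:
```python
from h import *
import pickle
c=pickle.load(open('c0.pkl','rb'))['top'];im=c['pixels']
cv2.imwrite('pics/crop1.png',cv2.resize(im[110:220,275:425],None,fx=5.3,fy=5.3,interpolation=cv2.INTER_CUBIC))
# wedge
sub=im[180:214,276:333].astype(int); m=(sub.sum(2)<300).astype(np.uint8)
n,l,s,ce=cv2.connectedComponentsWithStats(m); k=1+np.argmax(s[1:,4]);print(s[k])
ys,xs=np.where(l==k);r=cv2.minAreaRect(np.float32(np.c_[xs,ys]));b=cv2.boxPoints(r)+[276,180];print(b)
for p in b: print([at(c,*p,z)[:2].round(4) for z in(.0,.012)])
hsv=cv2.cvtColor(im,cv2.COLOR_BGR2HSV)
for p in [(306,197),(290,197),(322,197),(345,150),(348,186),(330,197)]: print(p,im[p[1],p[0]],hsv[p[1],p[0]])
for p in [(334,122),(411,115),(414,187),(338,193)]: print(p,at(c,*p,.064).round(4))
```

```text
[  6   6  45  23 811]
[[281.28689241 189.15573692]
 [324.74590683 185.20491886]
 [326.51639938 204.68032646]
 [283.05738449 208.63114548]]
[array([0.5248, 0.3141]), array([0.5237, 0.3131])]
[array([0.542 , 0.1706]), array([0.5407, 0.1707])]
[array([0.4775, 0.163 ]), array([0.4767, 0.1631])]
[array([0.4604, 0.306 ]), array([0.4598, 0.3051])]
(306, 197) [39 44 58] [ 8 84 58]
(290, 197) [38 42 57] [ 6 85 57]
(322, 197) [33 37 52] [ 6 93 52]
(345, 150) [49 65 82] [ 15 103  82]
(348, 186) [ 60 105 128] [ 20 135 128]
(330, 197) [82 89 94] [18 33 94]
(334, 122) [0.7406 0.1468 0.064 ]
(411, 115) [ 0.771  -0.1012  0.064 ]
(414, 187) [ 0.5376 -0.1136  0.064 ]
(338, 193) [0.5116 0.1283 0.064 ]
```

View pics/crop1.png

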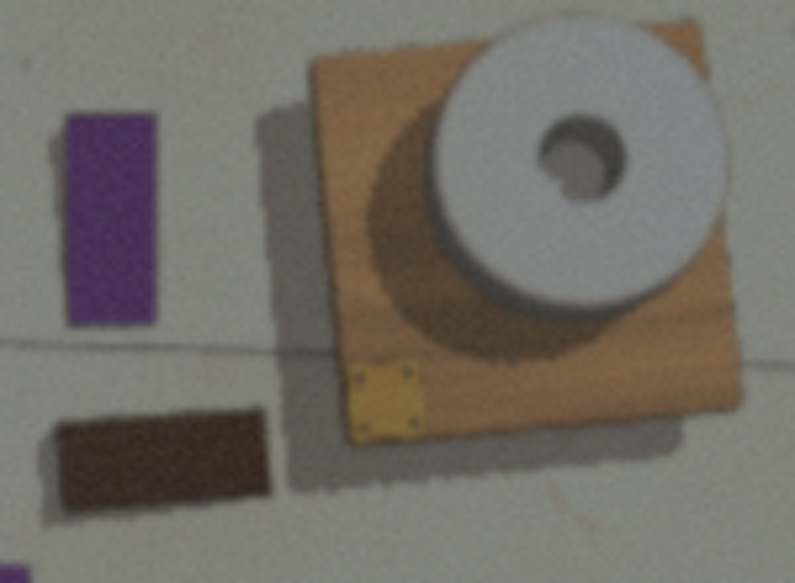

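The crop shows the wedge corners at about (57,424), (263,408), (270,494) and (64,511). The slab corners are at (311,58), (694,18), (741,406) and (350,444), and the brass plate centre is at (386,403).

Run:
```python
from h import *
import pickle
c=pickle.load(open('c0.pkl','rb'))['top']
A=lambda x,y,z: at(c,(x+.5)/5.3-.5+275,(y+.5)/5.3-.5+110,z)[:2]
def fit(P,Q): # P body -> Q world rigid
    a=P-P.mean(0);b=Q-Q.mean(0);th=np.arctan2((a[:,0]*b[:,1]-a[:,1]*b[:,0]).sum(),(a*b).sum())
    R=np.array([[np.cos(th),-np.sin(th)],[np.sin(th),np.cos(th)]]);t=Q.mean(0)-R@P.mean(0)
    print('yaw',th,'t',t.round(4),'res',(Q-P@R.T-t).round(4).tolist());return th,R,t
W=np.array([A(57,424,.024),A(263,408,.003),A(270,494,.003),A(64,511,.024)])
fit(np.array([[-.065,.028],[.065,.028],[.065,-.028],[-.065,-.028]])*[1,-1],W)
S=np.array([A(311,58,.064),A(694,18,.064),A(741,406,.064),A(350,444,.064)])
th,R,t=fit(np.array([[.12,.12],[.12,-.12],[-.12,-.12],[-.12,.12]]),S)
print('foot',R@[-.095,.095]+t,'brass',A(386,403,.067))
print(A(350-0,500,0))
```

```text
yaw -1.4468510831172126 t [0.5025 0.2325] res [[0.0548, 0.0052], [0.0543, 0.0077], [-0.0549, -0.0051], [-0.0542, -0.0078]]
yaw 0.12915416518062645 t [0.6433 0.0177] res [[-0.0015, -0.0029], [-0.0007, 0.0024], [0.0004, 0.0019], [0.0018, -0.0014]]
foot [0.53687681 0.09967549] brass [0.53570512 0.09901172]
[0.48121768 0.11638361]
```

```bash
cat >> h.py <<'E'
from scipy.spatial.transform import Rotation as Ro
YAW=-1.447; WX=np.array([np.cos(YAW),np.sin(YAW)]); WY=np.array([-WX[1],WX[0]]); W0=np.array([.5025,.2325])
def wp(a,b,z): return [*(W0+a*WX+b*WY),z]     # along / lateral in the wedge's initial frame
def down(a): return (Ro.from_euler('z',a)*Ro.from_euler('x',np.pi)).as_rotvec()
F=lambda: np.array(bot.current_contact_force())
E
python3 - <<'E'
from h import *
p=np.array(bot.current_ee_pos()); bot.line_to([p[0],p[1],.42],max_speed=.2)
c=[(a,bot.inverse_kinematics(wp(-.017,-.055,.2),down(a))) for a in (YAW+np.pi/2,YAW+np.pi*1.5)]
c=[x for x in c if x[1] is not None]; print([(a,np.round(q,2)) for a,q in c])
a=min(c,key=lambda x:abs(x[1][5]))[0]
bot.goto(wp(-.017,-.055,.35),down(a)); bot.set_gripper(.3,10)
bot.line_to(wp(-.017,-.055,.05)); bot.line_to(wp(-.017,-.055,.007),max_speed=.08)
f0=F(); print('base',f0,bot.current_ee_pos())
for l in np.arange(-.045,-.0202,.004):
    bot.line_to(wp(-.017,l,.007),max_speed=.04); print(round(l,3),(F()-f0).round(2))
bot.line_to(wp(-.017,-.0203,.007),max_speed=.04)
bot.line_to(wp(-.017,-.055,.007),max_speed=.1); bot.line_to(wp(-.017,-.055,.25),max_speed=.25)
bot.goto(wp(-.2,-.02,.25),down(YAW+np.pi))
c=snap('top'); import pickle; pickle.dump(c,open('c1.pkl','wb'))
cv2.imwrite('pics/crop2.png',cv2.resize(c['pixels'][110:220,275:425],None,fx=5.3,fy=5.3,interpolation=cv2.INTER_CUBIC))
print(bot.current_clock())
E
```

```text
[(0.1237963267948965, array([ 0.26, -0.01,  1.8 , -0.  ,  1.35,  1.71])), (3.2653889803846896, array([ 0.26, -0.01,  1.8 ,  0.  ,  1.35, -1.43]))]
base [ 0.22753267 -0.10132118 -0.20506711] [0.44600834 0.24263174 0.00708765]
-0.045 [-0.39  0.19  1.25]
-0.041 [-0.34 -0.18 -0.43]
-0.037 [0.34 0.23 0.18]
-0.033 [-0.4   0.58 -0.17]
-0.029 [ 0.1  -0.12  0.2 ]
-0.025 [-0.28 -0.13  0.35]
-0.021 [ 0.12 -0.1   0.64]
13.6083
```

View pics/crop2.png

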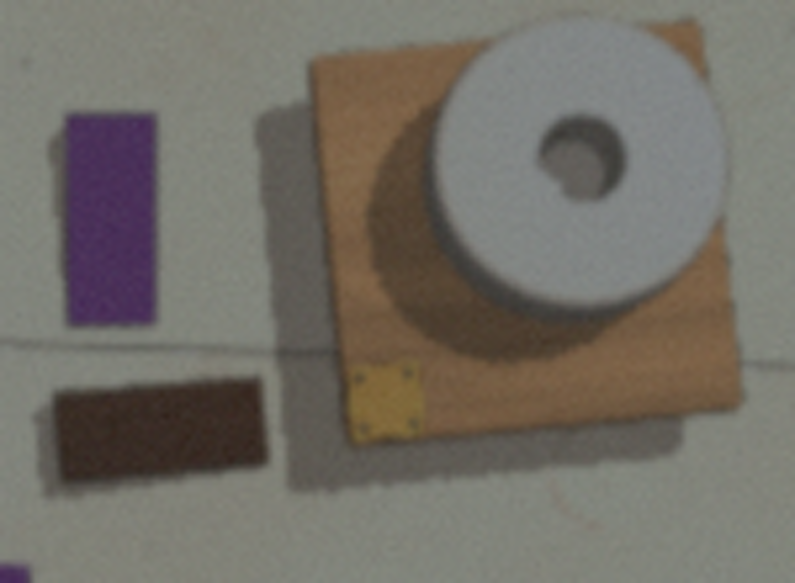

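The wedge is now at crop corners (55,393), (260,378), (267,463) and (62,481). That is about 17 mm nearer the foot's line and still square to the stand. I'll recompute its pose and push with force monitoring.

```bash
cat >> h.py <<'E'
def favg(n=5):
    r=[]
    for _ in range(n): bot.hold(.02); r.append(F())
    return np.mean(r,0)
FOOT=np.array([.5365,.0995])
E
python3 - <<'E'
from h import *
import pickle,h
c=pickle.load(open('c1.pkl','rb'))
A=lambda x,y,z: at(c,(x+.5)/5.3-.5+275,(y+.5)/5.3-.5+110,z)[:2]
P=[A(55,393,.024),A(260,378,.003),A(267,463,.003),A(62,481,.024)]
ctr=np.mean(P,0);d=(P[1]+P[2]-P[0]-P[3]);y=np.arctan2(d[1],d[0]);r=FOOT-ctr
lat=-np.sin(y)*r[0]+np.cos(y)*r[1]
print('ctr',ctr,'len',np.hypot(*d)/2,'yaw',y,'foot along',r@[np.cos(y),np.sin(y)],'lat',lat)
assert abs(lat)<.008 and abs(y-YAW)<.05
h.W0=ctr
rot=down(YAW+np.pi)
bot.set_gripper(.22)
bot.goto(wp(-.1,0,.12),rot); bot.line_to(wp(-.1,0,.007),max_speed=.1)
f0=favg(10)
bot.line_to(wp(.0,0,.007),max_speed=.05); print('far',(favg()-f0).round(2))
np.save('w.npy',np.r_[ctr,f0])
for s in np.arange(.003,.064,.003):
    bot.line_to(wp(s,0,.007),max_speed=.03); f=favg()-f0; p=-(f[:2]@WX)
    print(round(s,3),round(p,2),f.round(1))
    if p>3: break
print(bot.current_clock(),bot.current_ee_pos())
E
```

```text
ctr [0.52140365 0.23465708] len 0.12688271188811037 yaw -1.446626065999052 foot along 0.1359861804094954 lat -0.0017592737807320003
far [ 0.34 -0.07  0.11]
0.003 -0.14 [ 0.4 -0.1  0.5]
0.006 0.02 [ 0.1  0.  -0. ]
0.009 0.13 [-0.1  0.1 -0.1]
0.012 0.28 [0.1 0.3 0.1]
0.015 0.5 [-0.1  0.5  0.1]
0.018 -0.14 [-0.2 -0.2  0.4]
0.021 2.35 [ 0.   2.4 -0.4]
0.024 5.67 [-0.8  5.6 -0.2]
20.9833 [0.5241808  0.21181583 0.00700743]
```

```bash
cat > press.py <<'E'
from h import *
rot=down(YAW+np.pi)
bot.goto([FOOT[0],FOOT[1],.16],rot); bot.set_gripper(0)
bot.line_to([FOOT[0],FOOT[1],.075],max_speed=.08); f0=favg(10)
for z in np.arange(.072,.048,-.001):
    bot.line_to([FOOT[0],FOOT[1],z],max_speed=.03); f=(favg(4)-f0)
    print(round(z,4),f.round(1))
    if f[2]>9: break
bot.hold(.5); print('held',(favg()-f0).round(1),np.round(bot.current_ee_pos(),4))
bot.line_to([FOOT[0],FOOT[1],.17],max_speed=.1); print(bot.current_clock())
E
python3 - <<'E'
from h import *
import h
h.W0=np.load('w.npy')[:2]
bot.line_to(wp(-.03,0,.007),max_speed=.1); bot.line_to(wp(-.03,0,.17),max_speed=.2)
import press
E
```

```text
0.072 [0.3 0.7 0.2]
0.071 [ 0.2  0.5 -0. ]
0.07 [ 0.8  0.7 -0.1]
0.069 [-0.4  0.4 -0.1]
0.068 [ 0.   0.7 -0.4]
0.067 [0.5 1.  0.1]
0.066 [-2.6  1.1  6.4]
0.065 [-5.3  0.7 12.8]
held [-6.3  0.  12.9] [0.5366 0.0996 0.0668]
29.5
```

The plate carried 12.9 N with its top still at 66.8 mm (level is 67), so it is not rocking. I'll clear the arm and check.

Run:
```python
from h import *
p=bot.current_ee_pos(); bot.line_to([p[0]-.02,p[1]+.02,.3],max_speed=.2)
bot.goto([.33,.36,.3],down(YAW+np.pi))
c=snap('top')
cv2.imwrite('pics/crop3.png',cv2.resize(c['pixels'][110:220,275:425],None,fx=5.3,fy=5.3,interpolation=cv2.INTER_CUBIC))
c2=pickle=snap('side')
cv2.imwrite('pics/side1.png',c2['pixels'])
print(bot.current_clock())
```

```text
31.5833
```

View pics/crop3.png

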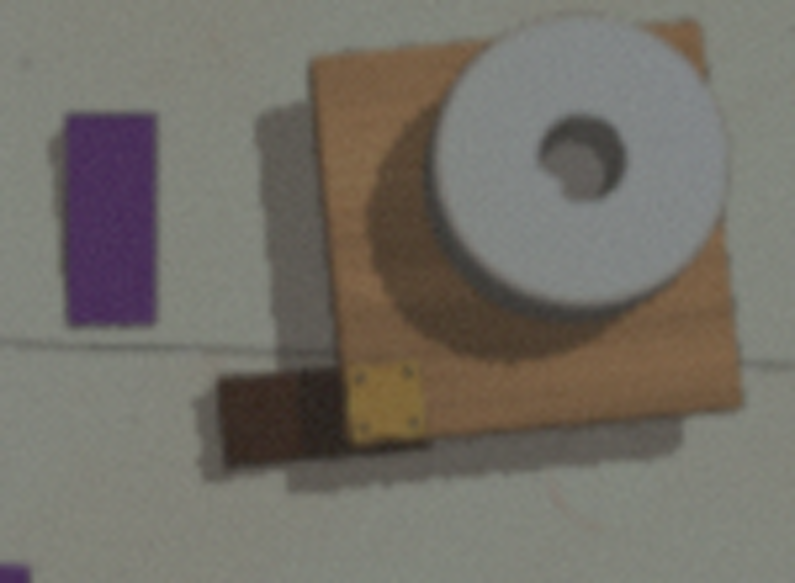

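View pics/side1.png

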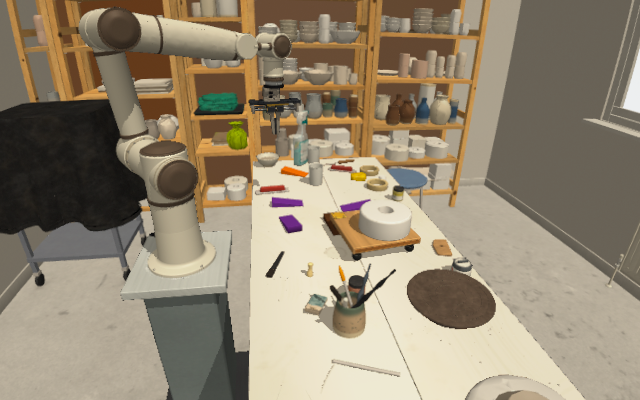

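The top crop shows the wedge under the plate, with its blunt corners at (218,378) and (226,466). The stand's corners are where they were. In the side view the jar, stamp (310,270) and tile (315,303) are undisturbed.

```bash
python3 -c "
from h import *
print(bot.job_done())"
```

```text
the job is handed in; nothing more can be done
None
```

The wedge is snug under the short foot, the plate held level at 66.8 mm under a 12.9 N press, the stand and the other things look undisturbed in the final pictures, and the job was handed in at about 32 s of the 64 s allowed; no verdict was returned.

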